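# Third hand for fitting a mechanical stage to a microscope

### The arm

A 6-joint arm with a two-finger parallel gripper is mounted at the origin on the work surface. World frame = base frame: x ahead of the robot, y to its left, z up, the work surface at z = 0. Lengths are in mm, angles in rad, forces in N, time in s.
With the tool pointing down it reaches from about 350 to 875 mm from the base axis. Payload 4.2 kg.
Tool frame: the origin (TCP) lies on the mounting face of the last link; the fingertips stand 173 mm ahead of it and the grasp point (between the pads) lies grip_point_offset ahead of it (grip_point_offset is the distance from the TCP to the grasp point, in mm); z points along the fingers, y is the line along which they close (so a half turn about z gives the same grasp; the last joint's range is limited). The gripper opens to 85 mm and grips with 20 to 120 N. Pads are 22 mm wide; open, the fingers measure 114 mm over their backs; the gripper's body (76 mm by 85 mm) begins 54 mm behind the grasp point. The pads swing forward as they close: fully open they stand 13 mm farther back than shut.
Start: joints at [-1.001, 0.385, 0.008, 0, -1.194, -0.259], TCP at [191.154, -595.03, 404.712] pointing down, gripper open.
Joint ranges: [-3.14, 3.14], [-1.21, 2.06], [-1.07, 1.41], [-3.16, 2.05], [-2.99, -0.16], [-3.1, 3.1]. Speed limits (rad/s): [2.79, 2.79, 3.14, 3.14, 3.14, 3.14].

### API

Orientations are given as a unit quaternion [x, y, z, w].
In Python, from bench import read_state, get_image, job_done, recognise, place_of, grip_point_offset gives the robot as it stands. The module is installed in compiled form; this text tells all that it offers.
- The arm moves only by the tool carry_out, never from a script. Its arguments are lists of equal length, an entry for each row: "slide": the shift along the tool's x, y, z in m, a list of three; "roll": the turn about the tool's z in degrees; "claw": the finger opening in m, from 0 to 0.0854. A call has 1 to 8 rows; each row is the pose to reach, as a shift and turn from the pose commanded when the call began, along the tool's axes at that moment; what a row does not reach only later rows make up. A row lasts 1/8 s, in which the tool goes at most 62.5 mm and 10.7 degrees, less where a joint would pass 70% of its speed; a pose out of reach is approached as far as the arm can. A call with a gripper value outside its range is refused whole. The fingers move at their own pace and stop on an object; the grip force is fixed at half the most. Time passes only in rows, so rows that repeat a pose let the fingers close. It gives the time, the measured TCP pose, the force, the opening and the grip force at its end, in the units of the state.
- read_state(): the state, without advancing time (a new reading comes with each control period).
- get_image(name): name is "scene" or "top"; returns a dict with "img" (480x640x3 uint8, red, green, blue), "z_map" (480x640 float32, mm along the optical axis (not along the pixel's ray), 0 where there is no reading), "mtx" (3x3 intrinsics, pixels), "world_from_camera" (4x4, takes a point from camera to world coordinates). Camera axes: x right, y up, looking along -z (the intrinsics and any distortion apply to the point x, -y, -z); pixel columns grow to the right and rows downward; lengths in mm; the calibration is good to about 2 mm. A picture is of the moment at which its call begins.
- job_done(): hands the job in; it is judged then, once.
Trained networks look in a picture, given as the dict that the camera call returned (one of the last four; its "shot" number tells which), for a name from the list of things; names that differ only in an ending like _2 or _b are one class to them, and where a whole thing is asked for, a point or a joint stands for the part that bears it (a point fixed in the world has none). Each returns a list of dicts, best first, with "conf" (0 to 1); they miss things now and then, are a little off and sometimes report something else, mostly with a low value. They report only what shows in the picture. A call takes as long as a camera call. They do not tell look-alikes from the thing itself.
- recognise(picture, thing): "at" ([column, row] in pixels, amid what is visible of it).
- place_of(picture, thing): "at" ([column, row] in pixels: a listed point, or the origin of a listed thing).
The state is a dict: "clock": time; "joints": joint angles; "joint_vel": joint speeds; "joint_efforts": joint torques, N m; "position": TCP position; "ee_rot": TCP orientation; "contact_force": force on the tool from outside, world axes, zero at the start; "wrist_torque": the same for the moment, N m; "gripper_width": finger opening in mm; "grasp_force": force on a finger pad.
Only numpy, scipy, OpenCV 4.12 (cv2) and the standard library are available. Lean on these libraries where they do the work, as an engineer would, in place of code of your own. Each camera call takes 0.05 s, during which the arm holds its last target. There are 200 camera calls.

### The job

Pick up the loose mechanical-stage attachment, bring its slide-holder rail in from the side under the microscope's objective without touching the objective or nosepiece, and seat it on the stage: flange flat on the stage top, its two thumbscrews over the two tapped holes, and its shoulder square against the stage's steel edge. Press it gently against that edge with a steady force of about 10 newtons, and finish the program while still gripping and pressing it, so that the teacher can do up the thumbscrews. Leave the other things on the table where they are.

Things in the scene. Friction and masses are not known exactly. Their poses are not given: they have to be found in the camera images.
- microscope: white student microscope, fixed, 400 mm tall, base 195 (x) by 140 mm (y). Origin: centre of the base's underside. x points from the limb (46 mm wide, centre x = -78) to the user's side, z up; optical axis at x = +20, y = 0. Black stage: x -40 to +85, y -63 to +65, top z = 150 mm, 12 thick. Arm head: y +-25 from z = 261 up; eyepiece leans to +x. Focus knobs: x -68, z 92, to y +-51
- seat (a point): where to fit it: point on the microscope stage's +y edge, level with the stage top, in the plane of the steel strip's outer face, midway between two tapped holes (brass dots at x = +-26.5 mm, 11 mm in from the edge). Axes as the microscope's: y points out from the stage. The attachment is home when shoulder is at this point with its axes parallel to these
- stage_edge: bright steel locating strip, 110 mm long (x), along the stage's +y edge, from 2 to 11 mm below the stage top, 2 mm proud of the black plate; rigid and fixed. The shoulder is pressed on its outer face, along the microscope's -y; the stage top is smooth (friction about 0.15). Origin and axes as seat
- nosepiece: dark revolving nosepiece with three objectives under the microscope's arm head; not to be touched. It stays within 35 mm of the optical axis on the +y side. Origin on the optical axis, 112 mm above the stage top
- objective_tip (a point): lower end of the upright objective (23 mm across) on the optical axis, 42 mm above the stage top; the attachment's rail passes below it, coming from the microscope's +y side
- mech_stage: loose grey mechanical-stage attachment, 250 to 420 g, standing on the table on its flat foot, z up. Origin: foot level (z = 0), in the plane of the shoulder face, mid-length. Rail and flange point to -y, housing and knobs to +y; at start +y is within 0.5 rad of the robot's left. Fitted, its axes are parallel to the microscope's. Centre of mass near y = +14 mm: on the stage it tips off if let go
- housing_top (a point): centre of the top of the attachment's grey housing (mech_stage x 0, y +18, z +46 mm), the part to grip: 36 mm wide in x (+-18), y 0 to 36, z 0 to 46 mm; both x sides are free above z = 14 mm (below, the locating lip reaches x +-34 at y 0 to 12). Two black knobs, up to 26 mm across, on a y axis at z = 24, y 42 to 66 mm. Axes as mech_stage
- shoulder (a point): corner between flange underside and shoulder face, mid-length (mech_stage 0, 0, z = +14 mm). Shoulder face: plane y = 0, x +-34, z 0 to 14 mm. Flange: x +-34, y -22 to 0, 5 mm thick, with brass thumbscrews in slots at x +-26.5, y -11, up to z = 28; the dark block on it (x -20 to +16) reaches z = 36 mm. Axes as mech_stage
- rail_tip (a point): free end of the slide-holder rail (mech_stage x -13, y -128, z +24 mm). The rail is 10 by 10 mm, x -18 to -8, z 19 to 29 mm; two steel claws on it, at y = -26 and -108 mm, reach to x = +18 mm and down to z = 15.5 mm. Axes as mech_stage
- vial0: small clear glass specimen vial, 26 mm across, 50 mm tall, standing on the table, a bystander; origin at the centre of its underside
- vial1: small clear glass specimen vial, 26 mm across, 50 mm tall, standing on the table, a bystander; origin at the centre of its underside
- vial2: small clear glass specimen vial, 26 mm across, 50 mm tall, standing on the table, a bystander; origin at the centre of its underside
- reagent_bottle: clear reagent bottle with a blue cap, 56 mm across, 105 mm tall, a bystander; origin at the centre of its underside
- stain_bottle: amber stain bottle with a black cap, 28 mm across, 62 mm tall, a bystander; origin at the centre of its underside
- phone: black phone lying flat, 72 by 150 by 8 mm, a bystander; origin at the centre of its underside
- cover_slip_box: yellow cover-slip box, 62 by 85 by 30 mm, a bystander; origin at the centre of its underside
- petri_dish: glass dish, 90 mm across, 16 mm tall, a bystander; origin at the centre of its underside
Not all that is in view belongs to the job. Of the things like the mech_stage, leave any that is red; of the rest the larger one is meant.

How it is judged:
By the outcome, as a careful person would: the job done as asked, in the order asked, and still so for the second after the job is handed in, while the arm keeps its last pose, push and grip.
It also fails if it takes over 54 s, if anything falls off the work surface, if the arm or the gripper's body presses on something with over 40 N, if the wrist force passes 120 N, or if a joint passes its speed limit or range.

## Working session

There is one attempt and no reset: what is moved stays moved. The work goes in short steps, Python scripts to look and compute and a tool call to move; the robot and the scene stay as the last step left them, time stands still between calls to the robot, and variables do not carry over. Pictures are saved under pics/ and viewed, at most 10 in all, crops included, and the job is handed in when it is done.

Besides the shell and the picture viewer there is one more tool, called after "Request:" as name(argument=value, ...), one argument or row to a line, values as JSON. carry_out: Moves the arm, as the interface text tells. Its arguments: {"type":"object","properties":{"slide":{"type":"array"},"roll":{"type":"array"},"claw":{"type":"array"}},"required":["slide","roll","claw"]}

```bash
mkdir -p pics
cat > h.py <<'E'
import numpy as np, cv2
from bench import *
def world(p,uv,z=None):
    """pixel -> world; with z: intersect with plane z=const; else use depth"""
    K=p["mtx"];T=np.array(p["world_from_camera"])
    u,v=uv
    d=np.array([(u-K[0][2])/K[0][0],-(v-K[1][2])/K[1][1],-1.])
    if z is None:
        r,c=int(round(v)),int(round(u))
        w=p["z_map"][max(r-1,0):r+2,max(c-1,0):c+2]; w=w[w>0]
        s=np.median(w) if len(w) else np.nan
    else:
        dw=T[:3,:3]@d; s=(z-T[2,3])/dw[2]
    return T[:3,:3]@(d*s)+T[:3,3]
def proj(p,w):
    T=np.linalg.inv(np.array(p["world_from_camera"]));c=T[:3,:3]@np.array(w)+T[:3,3]
    K=p["mtx"];return np.array([K[0][0]*c[0]/-c[2]+K[0][2],K[1][1]*-c[1]/-c[2]+K[1][2]])
def cloud(p):
    K=p["mtx"];T=np.array(p["world_from_camera"]);z=p["z_map"];v,u=np.mgrid[:480,:640]
    P=np.stack([(u-K[0][2])/K[0][0]*z,-(v-K[1][2])/K[1][1]*z,-z],-1)
    return P@T[:3,:3].T+T[:3,3]
def save(p,n): cv2.imwrite("pics/"+n,cv2.cvtColor(p["img"],cv2.COLOR_RGB2BGR))
E
python3 - <<'E'
from h import *
np.set_printoptions(precision=1,suppress=True)
s=read_state();print(s,grip_point_offset)
for n in("scene","top"):
    p=get_image(n);save(p,n+"0.png");print(n,p["shot"],p.keys(),np.array(p["world_from_camera"]),p["mtx"])
    for t in("microscope","mech_stage","housing_top","shoulder","rail_tip","seat","objective_tip","stage_edge"):
        for r in place_of(p,t)[:4]:
            print(t,np.array(r["at"]),round(r["conf"],2),world(p,r["at"]))
E
```

```text
{'clock': 0.0, 'joints': array([-1. ,  0.4,  0. , -0. , -1.2, -0.3]), 'joint_vel': array([-0., -0., -0., -0., -0.,  0.]), 'joint_efforts': array([  0. , -39.2,  18.8,   4.2,  -0. ,   0. ]), 'position': array([ 191.1, -594.8,  403.6]), 'ee_rot': array([-0.2,  1. ,  0. , -0. ]), 'contact_force': array([-0.2,  0.9, -0.2]), 'wrist_torque': array([-0.,  0.,  0.]), 'grasp_force': 0.0, 'gripper_width': 85.46405029333067} 154.70000000000002
scene 1 dict_keys(['img', 'z_map', 'mtx', 'world_from_camera', 'shot']) [[  -0.7   -0.4    0.5 1121.3]
 [   0.7   -0.4    0.6  794.9]
 [  -0.     0.8    0.6  843.4]
 [   0.     0.     0.     1. ]] [[441.    0.  317.5]
 [  0.  441.  244.2]
 [  0.    0.    1. ]]
microscope [243.6 246.9] 0.77 [ 570.  -125.3   33.7]
mech_stage [315.9 305.9] 0.88 [567.8 192.4  17.5]
mech_stage [294.6 194.8] 0.75 [ 254.4 -259.    27.7]
mech_stage [349.4 273.4] 0.55 [406.  158.6  12. ]
mech_stage [319.7 293.1] 0.22 [545.8 183.4  42.8]
housing_top [289.6 182.2] 0.87 [ 225.  -320.8   42.2]
housing_top [354.3 262.8] 0.65 [380.8 152.6  33.5]
housing_top [322.9 298.4] 0.58 [555.8 206
[... 960 characters left out ...]
.4]
housing_top [301.5 223.8] 0.87 [562.2 199.4  45.5]
housing_top [317.3 280.5] 0.67 [381.8 166.5  31. ]
housing_top [397.4 213.6] 0.26 [ 568.  -104.6   37.2]
shoulder [323.9 279.8] 0.81 [382.7 146.   25.5]
shoulder [304.8 231.4] 0.74 [537.8 191.3  41.6]
shoulder [305.5 236.4] 0.26 [526.4 191.2  19.3]
rail_tip [345.5 237.7] 0.94 [513.8  64.7   0.5]
rail_tip [345.4 260.6] 0.54 [439.6  72.7   3.8]
rail_tip [424.4 312.3] 0.38 [ 254.9 -155.6   -0.9]
seat [230.4 217.8] 0.54 [605.9 422.1  34.4]
seat [396.  213.9] 0.44 [ 568.3 -100.6   33.4]
objective_tip [305.7 234. ] 0.74 [530.4 189.4  36.3]
objective_tip [420.  198.8] 0.54 [ 542.1 -131.6  291.2]
stage_edge [396.6 211.9] 0.51 [547.7 -86.7 144.9]
```

View pics/scene0.png

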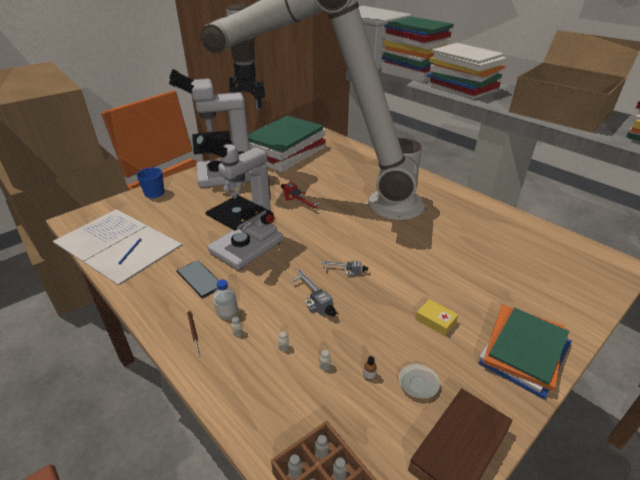

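View pics/top0.png

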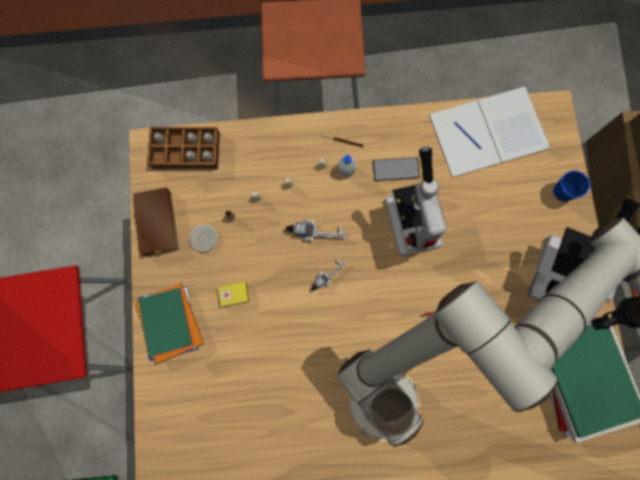

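Candidates for the attachment in the scene view are the larger grey one at (318,298), a smaller grey one at (349,268) and a red one at (294,195). I choose the larger grey one. The white microscope is at (240,215); a second microscope at (215,145) is not part of the job.

```bash
cat >> h.py <<'E'
from scipy.optimize import least_squares
# boxes: xmin,xmax,ymin,ymax,zmin,zmax
MS=np.array([[-18,18,0,36,0,46],[-34,34,0,12,0,14],[-34,34,-22,0,14,19],[-20,16,-22,0,14,36],[-18,-8,-128,0,19,29],
 [-31,-22,-16,-6,14,28],[22,31,-16,-6,14,28],[-18,18,-30,-22,15.5,24],[-18,18,-112,-104,15.5,24],[-10,10,36,66,14,34],[-12,12,42,66,12,36]],float)
SC=np.array([[-40,85,-63,63,138,150],[-55,55,63,65,139,148]],float)
SCB=np.array([[-97.5,97.5,-70,70,0,30]],float)
def sdf(P,B):
    c=(B[:,0::2]+B[:,1::2])/2;h=(B[:,1::2]-B[:,0::2])/2
    q=np.abs(P[:,None]-c)-h
    return (np.linalg.norm(np.maximum(q,0),axis=2)+np.minimum(q.max(2),0)).min(1)
def loc(P,t):
    c,s=np.cos(t[3]),np.sin(t[3]);d=P-t[:3];return np.c_[d[:,0]*c+d[:,1]*s,-d[:,0]*s+d[:,1]*c,d[:,2]]
def fit(P,B,t0,fs=2.,dz=True):
    f=lambda t:sdf(loc(P,t if dz else np.r_[t[:2],t0[2],t[3]]),B)
    r=least_squares(f,t0,loss="soft_l1",f_scale=fs,x_scale=[1,1,1,.02],diff_step=1e-4)
    return r.x,np.median(np.abs(f(r.x))),np.mean(np.abs(f(r.x)))
E
python3 - <<'E'
from h import *
np.set_printoptions(precision=3,suppress=True)
for n in("scene","top"):
    p=get_image(n);C=cloud(p).reshape(-1,3)
    m=(C[:,2]>6)&(C[:,2]<60)&(np.hypot(C[:,0]-535,C[:,1]-160)<130)&(C[:,0]>470)
    P=C[m];print(n,len(P),P.min(0),P.max(0))
    for y in(-.3,-.1,.1,.3): print(*fit(P,MS,np.array([545,185,0,y])))
    st=C[(abs(C[:,2]-150)<6)&(np.hypot(C[:,0]-560,C[:,1]+150)<140)]
    print("stage",len(st),st.min(0),st.max(0),np.median(st[:,2]),cv2.minAreaRect(st[:,:2].astype(np.float32)))
    b=C[(C[:,2]>10)&(C[:,2]<40)&(np.hypot(C[:,0]-560,C[:,1]+150)<170)]
    print("base",len(b),cv2.minAreaRect(b[:,:2].astype(np.float32)))
    i=p["img"]; uv=proj(p,[548,170,30]).astype(int)
    if n=="scene":
        cr=cv2.resize(i[240:340,250:390],None,fx=4,fy=4,interpolation=2); cr2=cv2.resize(i[130:280,180:300],None,fx=400/150,fy=400/150,interpolation=2)
        cv2.imwrite("pics/c1.png",cv2.hconcat([cr,cr2])[:,:800,::-1]) if cr.shape[1]+cr2.shape[1]<=800 else cv2.imwrite("pics/c1.png",cv2.hconcat([cr[:,40:520],cr2])[:,:800,::-1])
E
```

```text
scene 694 [511.326  60.642   6.144] [584.982 251.112  49.977]
[548.174 183.856  -0.552  -0.159] 0.861233329732098 1.1582872572293392
[548.175 183.857  -0.552  -0.159] 0.8612636361586468 1.1582428275678929
[548.174 183.856  -0.552  -0.159] 0.8614655188051543 1.1582908977170485
[548.174 183.856  -0.552  -0.159] 0.8613648368184776 1.1582907250207661
stage 1174 [ 438.224 -219.709  144.1  ] [634.195 -80.525 155.963] 149.1009669619434 ((533.8741455078125, -156.00413513183594), (189.13255310058594, 132.463134765625), 7.343391418457031)
base 1443 ((584.9934692382812, -149.16354370117188), (279.511962890625, 141.28981018066406), 6.894161224365234)
top 738 [470.661  31.764   6.014] [662.05  286.788  55.464]
[549.095 187.308   0.036  -0.164] 2.4553823412574047 10.469641980264237
[549.095 187.307   0.036  -0.164] 2.4553823412574047 10.469638273412581
[549.095 187.308   0.036  -0.164] 2.4553823412574047 10.469642021617693
[549.095 187.308   0.036  -0.164] 2.4553823412574065 10.469641695941977
stage 831 [ 433.986 -219.93   144.039] [626.419 -82.372 155.949] 149.25114700047857 ((529.828369140625, -154.750732421875), (191.17611694335938, 128.96583557128906), 6.941254615783691)
base 751 ((575.4234619140625, -163.69088745117188), (274.64776611328125, 300.028564453125), 75.40878295898438)
```

View pics/c1.png

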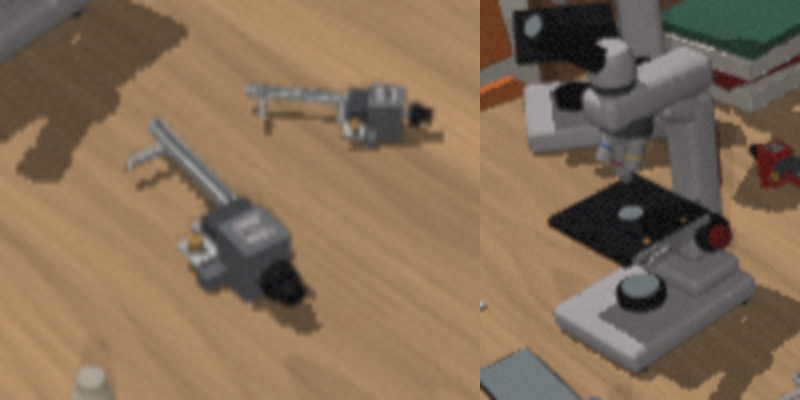

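The close crop confirms the choice: it is the larger grey unit, with its housing top near crop (255,225). On the microscope, the steel strip is near crop (655,255) and the two brass dots are at (645,240) and (683,220).

```bash
cat >> h.py <<'E'
LIMB=np.array([[-101,-55,-23,23,100,261]],float)
def scopefit(p,t0):
    C=cloud(p).reshape(-1,3);L=loc(C,t0)
    m=(L[:,2]>141)&(L[:,2]<156)&(L[:,0]>-50)&(L[:,0]<100)&(abs(L[:,1])<80)
    return fit(C[m],SC,t0,1.5)
E
python3 - <<'E'
from h import *
np.set_printoptions(precision=3,suppress=True)
for n in("scene","top"):
    p=get_image(n);t=np.array([540,-155,0,.12])
    for k in range(3): t,*e=scopefit(p,t)
    print(n,t,e)
    L=loc(cloud(p).reshape(-1,3),t);m=(abs(L[:,2]-149)<5)&(L[:,0]>-50)&(L[:,0]<100)&(abs(L[:,1])<80);print(m.sum(),L[m].min(0),L[m].max(0))
    c,s=np.cos(t[3]),np.sin(t[3]);W=lambda a:[t[0]+c*a[0]-s*a[1],t[1]+s*a[0]+c*a[1],t[2]+a[2]]
    i=p["img"].copy()
    pts={"seat":(0,65,150),"d1":(26.5,54,150),"d2":(-26.5,54,150),"o":(20,0,192),"c1":(85,63,150),"c2":(-40,63,150),"c3":(85,-63,150),"b1":(97.5,70,0),"b2":(97.5,-70,0),"b3":(-97.5,70,0)}
    for k,a in pts.items():
        u=proj(p,W(a));print(k,u,end=" ");cv2.circle(i,tuple(int(round(x*8)) for x in u),6,(0,255,0),-1,shift=3)
    print("seat",W((0,65,150)))
    if n=="scene":cr=cv2.resize(i[140:275,190:300],None,fx=4,fy=4,interpolation=2)
    else:cr2=cv2.resize(i[150:285,370:460],None,fx=4,fy=4,interpolation=2)
cv2.imwrite("pics/c2.png",cv2.hconcat([cr,cr2])[:,:,::-1])
s=read_state();from scipy.spatial.transform import Rotation as R
print(R.from_quat(s["ee_rot"]).as_matrix(),s["joints"])
E
```

```text
scene [ 541.272 -155.868   -0.729    0.131] [np.float64(0.901141168294167), np.float64(1.111460076353459)]
1125 [-41.506 -65.068 144.041] [ 87.468  67.247 153.908]
seat [257.137 214.653] d1 [247.636 217.282] d2 [261.073 209.417] o [234.752 197.216] c1 [234.181 227.658] c2 [266.585 208.542] c3 [204.632 211.585] b1 [238.499 272.58 ] b2 [207.543 253.511] b3 [284.267 241.541] seat [np.float64(532.7942497267561), np.float64(-91.4235023778709), np.float64(149.27111776147015)]
top [ 539.619 -155.429   -0.482    0.139] [np.float64(2.007956795765722), np.float64(2.2721590631403323)]
791 [-39.92  -62.513 144.175] [ 85.935  66.45  153.994]
seat [398.963 216.986] d1 [400.251 207.634] d2 [404.939 224.695] o [420.878 201.772] c1 [392.214 189.751] c2 [403.164 229.78 ] c3 [433.176 180.234] b1 [384.039 199.958] b2 [425.611 190.271] b3 [399.55  257.589] seat [np.float64(530.5984402203329), np.float64(-91.0580392016263), np.float64(149.51806205532898)]
[[-0.952 -0.306  0.   ]
 [-0.306  0.952 -0.   ]
 [-0.    -0.    -1.   ]] [-1.001  0.385  0.008 -0.    -1.194 -0.259]
```

View pics/c2.png

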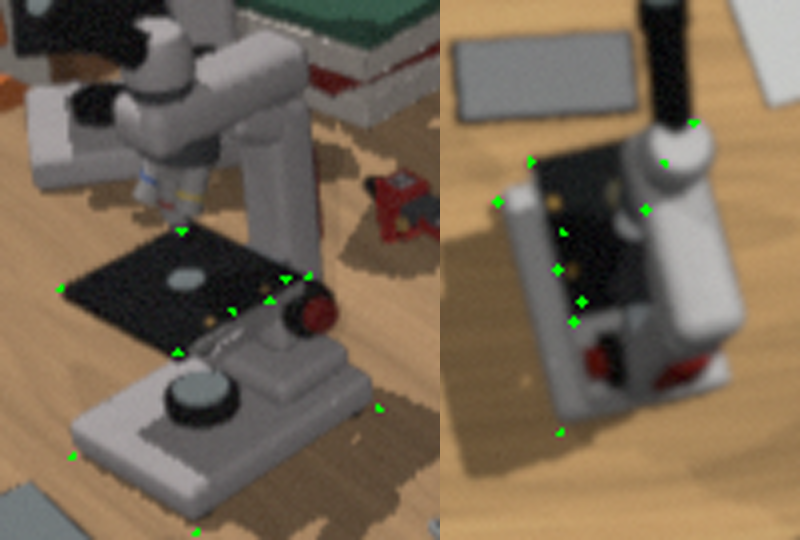

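The brass dots sit about 22.5 mm further toward +x than x = ±26.5 about the base origin. The seat's x is therefore the stage centre, +22.5, and the stage corners match the fit. I'm setting out: lift first, then traverse above the microscopes.

Request:
carry_out(
  slide=[
    [0,0,-0.2],
    [0,0,-0.2],
    [0,0,-0.2],
    [0,0,-0.2],
    [-0.22,0.24,-0.2],
    [-0.22,0.24,-0.2],
    [-0.22,0.24,-0.2],
    [-0.22,0.24,-0.2],
  ],
  roll=[0,0,0,0,0,0,0,0],
  claw=[0.085,0.085,0.085,0.085,0.085,0.085,0.085,0.085],
)

```text
clock: 2.1
position: [296.0, -366.1, 603.8]
ee_rot: [-0.155, 0.988, 0.001, -0.0]
contact_force: [1.5, 0.1, 1.0]
gripper_width: 85.0
grasp_force: 0.0
```

Request:
carry_out(
  slide=[
    [-0.33,0.37,0],
    [-0.33,0.37,0],
    [-0.33,0.37,0],
    [-0.33,0.37,0],
    [-0.33,0.37,0],
    [-0.33,0.37,0],
    [-0.33,0.37,0],
    [-0.33,0.37,0],
  ],
  roll=[0,0,-10,-20,-30,-40,-50,-60],
  claw=[0.085,0.085,0.085,0.085,0.085,0.085,0.085,0.085],
)

```text
clock: 3.1
position: [497.0, 87.5, 604.0]
ee_rot: [-0.631, 0.776, 0.0, -0.0]
contact_force: [0.4, -0.4, 0.4]
gripper_width: 85.2
grasp_force: 0.0
```

```bash
cat >> h.py <<'E'
from scipy.spatial.transform import Rotation as R
def togo(tgt,yang):
    """slide (m, tool axes) and roll (deg) to bring TCP to tgt mm, tool y to world angle yang (deg)"""
    s=read_state();M=R.from_quat(s["ee_rot"]).as_matrix()
    a=np.degrees(np.arctan2(M[1,1],M[0,1]))
    print("pos",s["position"],"yang %.2f"%a,"tilt",M[:2,2],"F",s["contact_force"],"j",s["joints"],"t",s["clock"],"w",s["gripper_width"])
    print("slide",M.T@(np.array(tgt)-s["position"])/1000,"roll %.2f"%((a-yang+180)%360-180))
E
python3 - <<'E'
from h import *
np.set_printoptions(precision=4,suppress=True)
togo([551.5,205.2,280],170.9)
p=get_image("scene");C=cloud(p).reshape(-1,3)
m=(C[:,2]>6)&(C[:,2]<60)&(np.hypot(C[:,0]-535,C[:,1]-160)<130)&(C[:,0]>505);print(fit(C[m],MS,np.array([548,185,0,-.16])))
E
```

```text
pos [496.9725  87.5091 604.0298] yang 168.19 tilt [-0.0009 -0.0002] F [ 0.3767 -0.3707  0.4283] j [ 0.4965  0.1011  0.1147 -0.0002 -1.5854 -0.7026] t 3.1 w 85.21369482186788
slide [-0.1265 -0.0296  0.3239] roll -2.71
(array([548.0017, 183.8386,  -0.5355,  -0.1524]), np.float64(0.8598520778226018), np.float64(1.1201112933374777))
```

Request:
carry_out(
  slide=[
    [-0.126,-0.03,0.1],
    [-0.126,-0.03,0.2],
    [-0.126,-0.03,0.324],
    [-0.126,-0.03,0.324],
    [-0.126,-0.03,0.324],
    [-0.126,-0.03,0.324],
    [-0.126,-0.03,0.324],
    [-0.126,-0.03,0.324],
  ],
  roll=[-2.5,-2.5,-2.5,-2.5,-2.5,-2.5,-2.5,-2.5],
  claw=[0.085,0.085,0.085,0.085,0.085,0.085,0.085,0.085],
)

```text
clock: 4.15
position: [553.2, 202.2, 282.3]
ee_rot: [-0.645, 0.764, -0.0, 0.001]
contact_force: [0.2, 0.2, 0.4]
gripper_width: 85.1
grasp_force: 0.0
```

Run:
```python
from h import *
np.set_printoptions(precision=4,suppress=True)
togo([551.5,206,191],170.9)
p=get_image("scene");i=p["img"]
u=proj(p,[551,195,60]).astype(int);print(u)
cv2.imwrite("pics/g1.png",cv2.resize(i[u[1]-60:u[1]+50,u[0]-70:u[0]+70],None,fx=5,fy=5,interpolation=2)[:,:,::-1])
```

```text
pos [553.1537 202.1911 282.3377] yang 170.33 tilt [0.0022 0.0007] F [0.2282 0.2061 0.3998] j [ 0.6254  0.4369 -0.2452  0.001  -0.8865 -0.7947] t 4.15 w 85.0925116745911
slide [-0.0034  0.0025  0.0913] roll -0.57
[321 291]
```

View pics/g1.png

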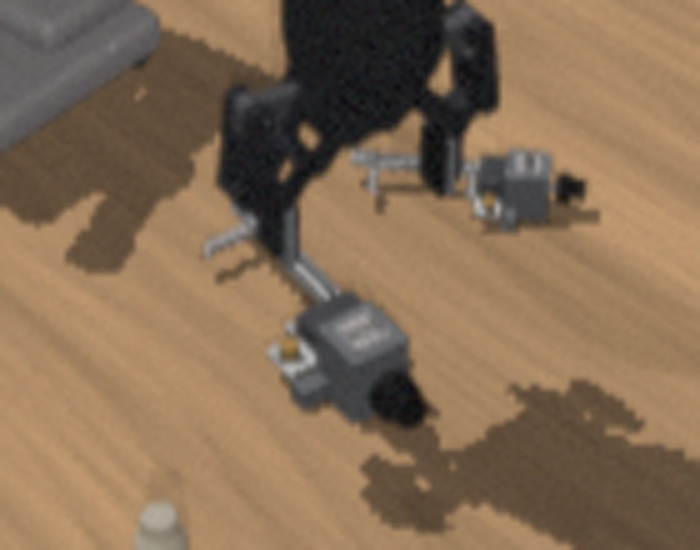

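The open fingers hang above the large unit, straddling its housing (crop 360,350). Next I descend and grip.

Request:
carry_out(
  slide=[
    [-0.0035,0.0025,0.03],
    [-0.0035,0.0025,0.06],
    [-0.0035,0.0025,0.08],
    [-0.0035,0.0025,0.091],
    [-0.0035,0.0025,0.091],
    [-0.0035,0.0025,0.091],
    [-0.0035,0.0025,0.091],
    [-0.0035,0.0025,0.091],
  ],
  roll=[-0.5,-0.5,-0.5,-0.5,-0.5,-0.5,-0.5,-0.5],
  claw=[0.085,0.085,0.085,0.085,0.085,0.05,0.03,0.02],
)

```text
clock: 5.2
position: [551.2, 206.3, 190.9]
ee_rot: [-0.648, 0.761, -0.0, 0.001]
contact_force: [-1.0, -0.3, -0.2]
gripper_width: 35.2
grasp_force: 60.4
```

Request:
carry_out(
  slide=[
    [0,0,0],
    [0,0,0],
    [0,0,0],
    [0,0,0],
  ],
  roll=[0,0,0,0],
  claw=[0.02,0.02,0.02,0.02],
)

```text
clock: 5.7
position: [551.2, 206.3, 190.7]
ee_rot: [-0.648, 0.761, -0.0, 0.001]
contact_force: [-0.6, -0.5, 5.4]
gripper_width: 35.1
grasp_force: 61.4
```

Run:
```python
from h import *
np.set_printoptions(precision=4,suppress=True)
togo([551.5,206,191],170.9)
p=get_image("scene");C=cloud(p).reshape(-1,3)
m=(C[:,2]>6)&(C[:,2]<34)&(np.hypot(C[:,0]-535,C[:,1]-160)<130)&(C[:,0]>505);print(fit(C[m],MS,np.array([548,185,0,-.16])))
```

```text
pos [551.2052 206.3195 190.746 ] yang 170.84 tilt [0.0019 0.0009] F [-0.5965 -0.5304  5.3747] j [ 0.6332  0.5555 -0.3262  0.0006 -0.687  -0.7936] t 5.7 w 35.14532836135364
slide [ 0.0003 -0.0003 -0.0003] roll -0.06
(array([547.8789, 183.759 ,  -1.1355,  -0.1495]), np.float64(1.252630714212259), np.float64(1.958297898650144))
```

Request:
carry_out(
  slide=[
    [0,0,-0.02],
    [0,0,-0.06],
    [0,0,-0.11],
    [0,0,-0.152],
    [0,0,-0.152],
    [0,0,-0.152],
    [0,0,-0.152],
    [0,0,-0.152],
  ],
  roll=[0,0,0,0,-5,-10,-16,-16.9],
  claw=[0.02,0.02,0.02,0.02,0.02,0.02,0.02,0.02],
)

```text
clock: 6.75
position: [550.2, 205.7, 340.4]
ee_rot: [0.753, -0.658, -0.001, 0.001]
contact_force: [-0.2, -0.1, -2.1]
gripper_width: 35.1
grasp_force: 60.7
```

Run:
```python
from h import *
np.set_printoptions(precision=4,suppress=True)
togo([528.2,102.7,343],187.7)
p=get_image("scene");s=read_state();C=cloud(p).reshape(-1,3);z=s["position"][2]-190.75
m=(C[:,2]>z+3)&(C[:,2]<z+36)&(np.hypot(C[:,0]-550,C[:,1]-160)<130)&(C[:,0]>485)
t,*e=fit(C[m],MS,np.array([555,185,z,.135]));print(m.sum(),t,e)
L=loc(s["position"][None],t);print("tool in mech",L)
```

```text
pos [550.2262 205.7432 340.353 ] yang -172.34 tilt [-0.0028 -0.001 ] F [-0.167  -0.1351 -2.1119] j [ 0.6331  0.3748 -0.1781 -0.001  -1.0208 -0.4989] t 6.75 w 35.074117917075384
slide [ 0.0992  0.0356 -0.0025] roll -0.04
545 [553.1727 183.0365 148.5503   0.1333] [np.float64(1.0374528912786118), np.float64(1.8436578255815446)]
tool in mech [[  0.2247  22.9353 192.0086]]
```

Request:
carry_out(
  slide=[
    [0.05,0.018,0],
    [0.099,0.0356,0.003],
    [0.099,0.0356,0.003],
    [0.099,0.0356,0.003],
    [0.099,0.0356,0.003],
  ],
  roll=[0,0,0,0,0],
  claw=[0.02,0.02,0.02,0.02,0.02],
)

```text
clock: 7.42
position: [529.1, 103.9, 338.7]
ee_rot: [0.753, -0.658, 0.0, -0.0]
contact_force: [0.1, -0.1, -3.4]
gripper_width: 34.8
grasp_force: 60.8
```

```bash
cat >> h.py <<'E'
def look(name=None,y0=.134):
    s=read_state();out=[]
    for n in("scene","top"):
        p=get_image(n);C=cloud(p).reshape(-1,3);z=s["position"][2]-190.75
        M=R.from_quat(s["ee_rot"]).as_matrix();yaw=np.arctan2(-M[1,1],-M[0,1])
        g=np.r_[s["position"][:2]-23*np.array([-np.sin(yaw),np.cos(yaw)]),z,yaw]
        L=loc(C,g);m=(L[:,2]>(4 if n=="scene" else 16))&(L[:,2]<36)&(abs(L[:,0])<40)&(L[:,1]>-135)&(L[:,1]<70)
        t,*e=fit(C[m],MS,g)
        q=np.array([540.5,-155.6,-.6,.135])
        for k in range(2):q,*f=scopefit(p,q)
        c,sn=np.cos(q[3]),np.sin(q[3]);seat=np.array([q[0]+22.5*c-65*sn,q[1]+22.5*sn+65*c,q[2]+150,q[3]])
        rel=loc((t[:3]+[0,0,14])[None],seat)
        print(n,m.sum(),"mech",t,e,"guess",g,"\n scope",q,f,"seat",seat,"\n shoulder in seat",rel,"yaw",t[3]-q[3])
        out.append((p,seat))
    return out
E
python3 - <<'E'
from h import *
np.set_printoptions(precision=3,suppress=True)
togo([528.2,102.7,336],187.7)
o=look();i,k=[cv2.resize(p["img"][a:b,c:d],None,fx=4,fy=4,interpolation=2) for (p,_),(a,b,c,d) in zip(o,[(145,280,200,300),(150,285,350,450)])]
cv2.imwrite("pics/a1.png",cv2.hconcat([i,k])[:,:,::-1])
E
```

```text
pos [529.051 103.919 338.656] yang -172.27 tilt [0. 0.] F [ 0.11  -0.058 -3.361] j [ 0.495  0.299 -0.299 -0.    -0.972 -0.36 ] t 7.425 w 34.79772699993401
slide [0.001 0.001 0.003] roll 0.03
scene 471 mech [532.202  81.423 146.579   0.14 ] [np.float64(0.9436026171041405), np.float64(1.7947067862497643)] guess [532.146  81.128 147.906   0.135] 
 scope [ 541.69  -156.132   -0.785    0.139] [np.float64(0.9564741874575304), np.float64(1.098994883478059)] seat [554.983 -88.645 149.215   0.139] 
 shoulder in seat [[  0.962 171.584  11.364]] yaw 0.0012284434339998318
top 303 mech [531.73   81.323 147.911   0.135] [np.float64(1.506566287811978), np.float64(1.8876650963619077)] guess [532.146  81.128 147.906   0.135] 
 scope [ 539.269 -154.838   -0.863    0.129] [np.float64(1.989672677115152), np.float64(2.2696569722833133)] seat [553.245 -87.489 149.137   0.129] 
 shoulder in seat [[  0.317 170.178  12.774]] yaw 0.006256503075143388
```

View pics/a1.png

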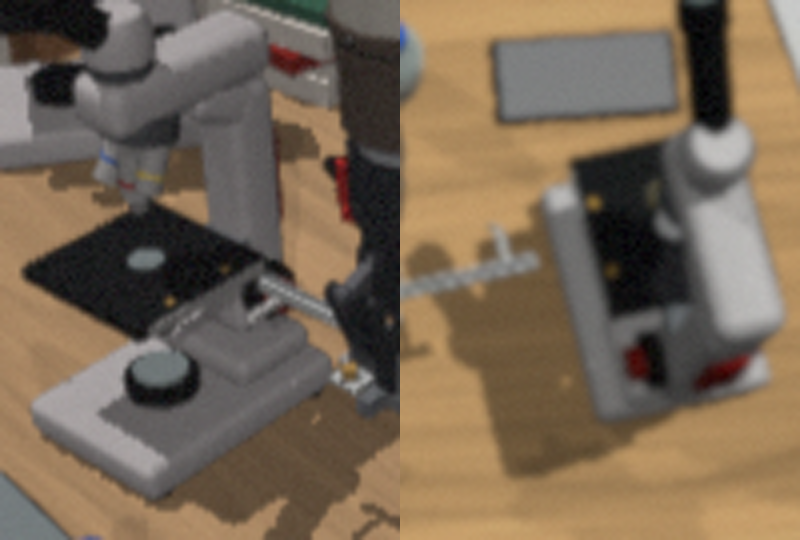

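The rail end is short of the stage edge and in line with it. The brass dots show at scene crop (169,301) and (224,269), and at top crop (594,203) and (612,270). I'll measure the hole line from the dots.

```bash
cat >> h.py <<'E'
def dots(p,cs):
    hsv=cv2.cvtColor(p["img"],cv2.COLOR_RGB2HSV).astype(float);W=[]
    a=p["img"].astype(float);sc=np.clip(a[:,:,0]-a[:,:,2]-8,0,None)
    for c in cs:
        x,y=[int(round(v)) for v in c];w=sc[y-3:y+4,x-3:x+4].copy();w[w<.35*w.max()]=0
        v,u=np.mgrid[y-3:y+4,x-3:x+4];uv=[(w*u).sum()/w.sum(),(w*v).sum()/w.sum()]
        W.append(world(p,uv,149.3));print("dot",uv,W[-1])
    W=np.array(W);d=W[0]-W[1];m=W.mean(0);L=np.linalg.norm(d)
    yaw=np.arctan2(d[1],d[0]);seat=m[:2]+11*np.array([-np.sin(yaw),np.cos(yaw)])
    print("holes sep",L,"yaw",yaw,"seat",seat);return seat,yaw
E
python3 - <<'E'
from h import *
np.set_printoptions(precision=3,suppress=True)
dots(get_image("scene"),[(242.4,220.3),(256.1,212.3)])
dots(get_image("top"),[(398.5,200.8),(403,217.5)])
E
```

```text
dot [np.float64(242.01081081081082), np.float64(219.95675675675676)] [579.955 -98.579 149.3  ]
dot [np.float64(255.73333333333332), np.float64(211.69333333333333)] [ 526.521 -106.555  149.3  ]
holes sep 54.02531571657809 yaw 0.14817755361729318 seat [551.614 -91.688]
dot [np.float64(398.02734375), np.float64(200.26953125)] [581.361 -94.514 149.3  ]
dot [np.float64(402.5514705882353), np.float64(217.3125)] [ 528.657 -101.446  149.3  ]
holes sep 53.158342501262226 yaw 0.13075968653678613 seat [553.575 -87.074]
```

Run:
```python
from h import *
np.set_printoptions(precision=4,suppress=True)
togo([546.5,-33.7,336],187.7)
```

```text
pos [528.857  103.7875 338.5629] yang -172.25 tilt [-0.0002 -0.    ] F [-0.4292 -0.1065 -3.0766] j [ 0.4948  0.2987 -0.2997 -0.0001 -0.9725 -0.3595] t 7.625 w 35.124146532265065
slide [0.1386 0.0011 0.0026] roll 0.05
```

Request:
carry_out(
  slide=[
    [0.02,0.0005,0.003],
    [0.04,0.001,0.003],
    [0.06,0.001,0.003],
    [0.08,0.001,0.003],
    [0.1,0.001,0.003],
    [0.12,0.001,0.003],
    [0.1386,0.001,0.003],
    [0.1386,0.001,0.003],
  ],
  roll=[0,0,0,0,0,0,0,0],
  claw=[0.02,0.02,0.02,0.02,0.02,0.02,0.02,0.02],
)

```text
clock: 8.62
position: [546.3, -36.2, 335.6]
ee_rot: [0.752, -0.659, -0.0, 0.0]
contact_force: [0.3, 1.2, -3.0]
gripper_width: 35.4
grasp_force: 60.8
```

Run:
```python
from h import *
np.set_printoptions(precision=3,suppress=True)
togo([546.5,-33.7,336],187.7)
o=look()
tiles=[]
for (p,seat),(a,b,c,d) in zip(o,[(165,265,210,310),(170,270,350,450)]):
    im=cv2.resize(p["img"][a:b,c:d],None,fx=4,fy=4,interpolation=2)
    s=read_state();M=R.from_quat(s["ee_rot"]).as_matrix();yaw=np.arctan2(-M[1,1],-M[0,1]);x=np.array([np.cos(yaw),np.sin(yaw)]);y=np.array([-x[1],x[0]])
    for lx in(-26.5,26.5):
        w=np.r_[s["position"][:2]+x*(lx-.1)+y*(-11-22.8),s["position"][2]-190.75+28]
        u=proj(p,w);print("screw top",lx,u);cv2.circle(im,tuple(int(v) for v in((u-[c,a]+.5)*4)),2,(0,255,0),-1)
    tiles.append(im)
cv2.imwrite("pics/a2.png",cv2.hconcat(tiles)[:,:,::-1])
```

```text
pos [546.302 -36.209 335.604] yang -172.45 tilt [-0. -0.] F [ 0.325  1.16  -3.048] j [ 0.23   0.315 -0.283  0.    -0.972 -0.098] t 8.625 w 35.37922976739842
slide [-0.002 -0.001 -0.   ] roll -0.15
scene 599 mech [558.665 -58.698 135.522   0.167] [np.float64(4.572048811830279), np.float64(6.526067329731582)] guess [549.325 -59.01  144.854   0.132] 
 scope [ 541.202 -155.481   -0.763    0.126] [np.float64(0.9635049076527764), np.float64(1.1187904942462297)] seat [555.384 -88.175 149.237   0.126] 
 shoulder in seat [[ 6.946 28.834  0.285]] yaw 0.040934884542025735
top 215 mech [547.026 -56.106 145.135   0.153] [np.float64(1.457897540008986), np.float64(1.9564589129579473)] guess [549.325 -59.01  144.854   0.132] 
 scope [ 539.133 -156.296   -0.558    0.08 ] [np.float64(2.347019969770372), np.float64(2.4807873534152893)] seat [556.374 -89.708 149.442   0.08 ] 
 shoulder in seat [[-6.637 34.241  9.692]] yaw 0.07293682361348723
screw top -26.5 [263.024 209.282]
screw top 26.5 [249.197 217.443]
screw top -26.5 [393.655 217.754]
screw top 26.5 [389.084 200.499]
```

View pics/a2.png

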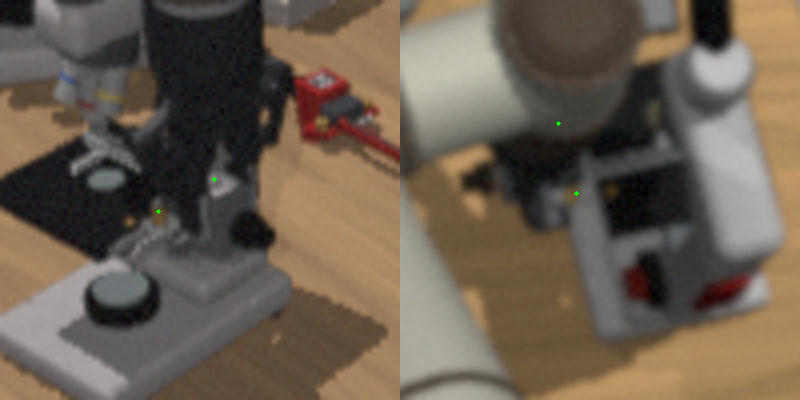

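Both visible screws lie close to the kinematic prediction: in the scene the +x screw is at crop (159,206), and in the top view the -x screw is at (572,193). I'll compare screw and dot in each camera to cancel calibration bias.

Run:
```python
from h import *
np.set_printoptions(precision=2,suppress=True)
s=read_state();M=R.from_quat(s["ee_rot"]).as_matrix();yaw=np.arctan2(-M[1,1],-M[0,1]);x=np.array([np.cos(yaw),np.sin(yaw)]);y=np.array([-x[1],x[0]])
def cen(p,c,z,r=3):
    a=p["img"].astype(float);sc=np.clip(a[:,:,0]-a[:,:,2]-10,0,None);X,Y=[int(round(v)) for v in c]
    w=sc[Y-r:Y+r+1,X-r:X+r+1].copy();w[w<.4*w.max()]=0;v,u=np.mgrid[Y-r:Y+r+1,X-r:X+r+1]
    uv=np.array([(w*u).sum(),(w*v).sum()])/w.sum();return uv,world(p,uv,z)
zf=s["position"][2]-190.75
for n,lx,cs,cd in(("scene",26.5,(249.5,216.5),(242,220)),("top",-26.5,(393,218),(402.6,217.3))):
    p=get_image(n)
    for hz in(22,26):
        uv,w=cen(p,cs,zf+hz);F=s["position"][:2]+x*(lx-.1)+y*(-33.8)
        ud,d=cen(p,cd,149.8,2);b=w[:2]-F
        print(n,hz,uv,ud,"bias xy local",x@b,y@b,"dot corrected",d[:2]-b,"screw->dot local",x@(d-w)[:2],y@(d-w)[:2])
print("yaw",yaw)
```

```text
scene 22 [249.6  218.23] [241.99 219.96] bias xy local -3.8485527362995215 -3.2809263039969494 dot corrected [583.78 -94.2 ] screw->dot local 2.881450896479279 -29.937169955155294
scene 26 [249.6  218.23] [241.99 219.96] bias xy local 0.040911825859160145 1.348270472336631 dot corrected [580.54 -99.31] screw->dot local -1.0080136656794023 -34.56636673148887
top 22 [392.   218.23] [402.45 217.19] bias xy local 0.9689005638484129 3.9977202704190624 dot corrected [ 528.5 -105.2] screw->dot local -0.3614100543998653 -33.479033827223724
top 26 [392.   218.23] [402.45 217.19] bias xy local 0.13103823905610434 4.669035181309367 dot corrected [ 529.42 -105.76] screw->dot local 0.47645227039244364 -34.15034873811403
yaw 0.1335555522244929
```

Request:
carry_out(
  slide=[
    [0.006,-0.0004,0],
    [0.012,-0.0004,0],
    [0.018,-0.0004,0],
    [0.022,-0.0004,0],
    [0.022,-0.0004,0.003],
    [0.022,-0.0004,0.005],
    [0.022,-0.0004,0.006],
    [0.022,-0.0004,0.006],
  ],
  roll=[0,0,0,0,0,0,0,0],
  claw=[0.02,0.02,0.02,0.02,0.02,0.02,0.02,0.02],
)

```text
clock: 9.82
position: [549.7, -56.0, 329.6]
ee_rot: [0.753, -0.658, -0.0, 0.0]
contact_force: [0.2, 0.1, -2.7]
gripper_width: 35.5
grasp_force: 60.8
```

Request:
carry_out(
  slide=[
    [0,0,0.001],
    [0,0,0.001],
  ],
  roll=[0,0],
  claw=[0.02,0.02],
)

```text
clock: 10.07
position: [549.6, -56.1, 328.7]
ee_rot: [0.753, -0.658, -0.0, 0.0]
contact_force: [0.1, 0.5, -2.6]
gripper_width: 35.1
grasp_force: 60.8
```

Request:
carry_out(
  slide=[
    [0,0,0.0005],
    [0,0,0.001],
    [0,0,0.0015],
    [0,0,0.0015],
  ],
  roll=[0,0,0,0],
  claw=[0.02,0.02,0.02,0.02],
)

```text
clock: 10.58
position: [549.7, -56.1, 327.2]
ee_rot: [0.753, -0.658, -0.0, 0.0]
contact_force: [-0.2, 0.7, -3.3]
gripper_width: 35.3
grasp_force: 60.8
```

Request:
carry_out(
  slide=[
    [0,0,0.0005],
    [0,0,0.0005],
  ],
  roll=[0,0],
  claw=[0.02,0.02],
)

```text
clock: 10.82
position: [549.7, -56.1, 326.8]
ee_rot: [0.753, -0.658, 0.0, -0.0]
contact_force: [-0.3, -0.3, -2.9]
gripper_width: 35.0
grasp_force: 60.9
```

Request:
carry_out(
  slide=[
    [0,0,0.0005],
    [0,0,0.0005],
  ],
  roll=[0,0],
  claw=[0.02,0.02],
)

```text
clock: 11.08
position: [549.9, -56.2, 326.7]
ee_rot: [0.753, -0.658, 0.0, -0.0]
contact_force: [-1.3, 0.3, 0.0]
gripper_width: 35.1
grasp_force: 61.0
```

Request:
carry_out(
  slide=[
    [0,0,0.0004],
    [0,0,0.0004],
  ],
  roll=[0,0],
  claw=[0.02,0.02],
)

```text
clock: 11.32
position: [549.9, -56.1, 326.6]
ee_rot: [0.753, -0.658, 0.001, -0.0]
contact_force: [-1.3, -0.1, 3.4]
gripper_width: 35.1
grasp_force: 61.3
```

Flange contact with the stage top came at the expected height. Now I slide toward the edge.

Request:
carry_out(
  slide=[
    [0.001,0,0],
    [0.002,0,0],
    [0.003,0,0],
    [0.004,0,0],
    [0.004,0,0],
  ],
  roll=[0,0,0,0,0],
  claw=[0.02,0.02,0.02,0.02,0.02],
)

```text
clock: 11.95
position: [550.6, -60.2, 326.6]
ee_rot: [0.753, -0.658, 0.001, -0.001]
contact_force: [-0.7, 0.8, 5.6]
gripper_width: 35.3
grasp_force: 61.7
```

Request:
carry_out(
  slide=[
    [0.001,0,0],
    [0.002,0,0],
    [0.002,0,0],
  ],
  roll=[0,0,0],
  claw=[0.02,0.02,0.02],
)

```text
clock: 12.32
position: [550.9, -62.1, 326.6]
ee_rot: [0.753, -0.658, 0.001, -0.001]
contact_force: [0.1, 0.6, 5.9]
gripper_width: 34.7
grasp_force: 61.7
```

Request:
carry_out(
  slide=[
    [0.001,0,0],
    [0.002,0,0],
    [0.002,0,0],
  ],
  roll=[0,0,0],
  claw=[0.02,0.02,0.02],
)

```text
clock: 12.7
position: [551.2, -64.1, 326.6]
ee_rot: [0.753, -0.658, 0.001, -0.001]
contact_force: [-0.6, 0.8, 5.2]
gripper_width: 35.3
grasp_force: 61.8
```

Request:
carry_out(
  slide=[
    [0.0007,0,-0.0001],
    [0.0007,0,-0.0001],
  ],
  roll=[0,0],
  claw=[0.02,0.02],
)

```text
clock: 12.95
position: [551.2, -64.8, 326.6]
ee_rot: [0.753, -0.658, 0.001, -0.001]
contact_force: [-0.1, 1.7, 4.8]
gripper_width: 35.5
grasp_force: 61.7
```

Request:
carry_out(
  slide=[
    [0.0007,0,0],
    [0.0007,0,0],
  ],
  roll=[0,0],
  claw=[0.02,0.02],
)

```text
clock: 13.2
position: [551.3, -65.5, 326.6]
ee_rot: [0.753, -0.658, 0.001, -0.001]
contact_force: [0.6, 0.2, 6.1]
gripper_width: 34.9
grasp_force: 61.7
```

Request:
carry_out(
  slide=[
    [0.0007,0,0],
    [0.0007,0,0],
  ],
  roll=[0,0],
  claw=[0.02,0.02],
)

```text
clock: 13.45
position: [551.4, -66.2, 326.6]
ee_rot: [0.753, -0.658, 0.001, -0.001]
contact_force: [-0.9, 1.4, 6.3]
gripper_width: 35.3
grasp_force: 61.7
```

Request:
carry_out(
  slide=[
    [0.0007,0,0],
    [0.0007,0,0],
  ],
  roll=[0,0],
  claw=[0.02,0.02],
)

```text
clock: 13.7
position: [551.5, -66.9, 326.6]
ee_rot: [0.753, -0.658, 0.001, -0.001]
contact_force: [0.7, 0.8, 4.8]
gripper_width: 35.0
grasp_force: 61.7
```

Run:
```python
from h import *
np.set_printoptions(precision=3,suppress=True)
s=read_state();print(s["contact_force"],s["wrist_torque"]);togo([551,-66,326.7],187.65)
```

```text
[0.74  0.799 4.81 ] [ 0.057  0.056 -0.002]
pos [551.52  -66.856 326.632] yang -172.28 tilt [ 0.002 -0.   ] F [0.74  0.799 4.81 ] j [ 0.171  0.337 -0.276  0.    -0.956 -0.037] t 13.7 w 35.038183302138705
slide [-0.001  0.    -0.   ] roll 0.07
```

Request:
carry_out(
  slide=[
    [0.0005,0,0],
    [0.001,0,0],
  ],
  roll=[0,0],
  claw=[0.02,0.02],
)

```text
clock: 13.95
position: [551.6, -67.3, 326.7]
ee_rot: [0.753, -0.658, 0.0, -0.001]
contact_force: [-0.7, 5.2, 7.5]
gripper_width: 35.1
grasp_force: 61.9
```

Request:
carry_out(
  slide=[
    [0.0005,0,0],
    [0.0007,0,0],
  ],
  roll=[0,0],
  claw=[0.02,0.02],
)

```text
clock: 14.2
position: [551.6, -67.6, 326.7]
ee_rot: [0.753, -0.658, 0.0, -0.001]
contact_force: [-1.8, 6.4, 8.5]
gripper_width: 34.9
grasp_force: 62.0
```

Request:
carry_out(
  slide=[
    [0.0004,0,0],
    [0.0005,0,0],
  ],
  roll=[0,0],
  claw=[0.02,0.02],
)

```text
clock: 14.45
position: [551.6, -67.7, 326.7]
ee_rot: [0.753, -0.658, -0.0, -0.002]
contact_force: [-0.9, 8.6, 7.0]
gripper_width: 35.2
grasp_force: 62.0
```

Run:
```python
from h import *
np.set_printoptions(precision=3,suppress=True)
t=[];F=[];T=[]
for n,(a,b,c,d) in(("scene",(165,265,210,310)),("top",(170,270,350,450))):
    p=get_image(n);t.append(cv2.resize(p["img"][a:b,c:d],None,fx=4,fy=4,interpolation=2))
cv2.imwrite("pics/s1.png",cv2.hconcat(t)[:,:,::-1])
for k in range(8):
    s=read_state();F.append(s["contact_force"]);T.append(s["wrist_torque"]);get_image("top")
print(np.mean(F,0),np.std(F,0),np.mean(T,0));togo([551,-66,326.7],187.65)
```

```text
[-1.773  8.127  7.209] [0.612 0.389 0.448] [ 2.133  0.676 -0.237]
pos [551.622 -67.69  326.737] yang -172.32 tilt [0.002 0.003] F [-1.616  9.5    8.148] j [ 0.169  0.337 -0.274 -0.003 -0.957 -0.033] t 14.95 w 35.31200579461953
slide [-0.002  0.     0.   ] roll 0.03
```

View pics/s1.png

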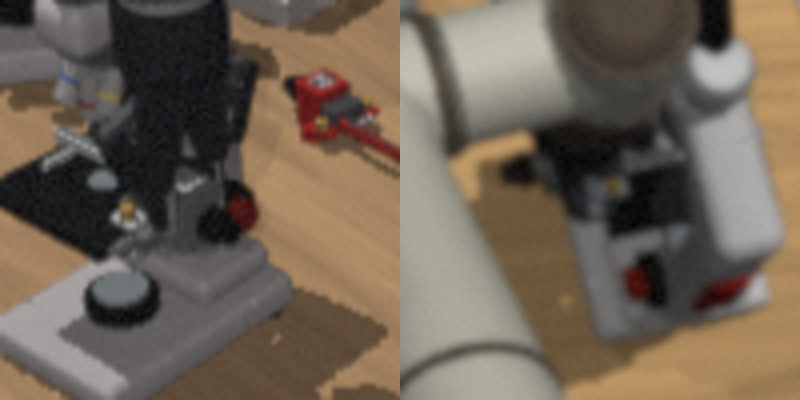

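The +x screw is now at scene crop (128,209) and the -x screw at top crop (611,185), each on its hole's spot. The negative wrist moment suggests contact on the -x corner, so I'll yaw slightly while pressing.

Request:
carry_out(
  slide=[
    [0.0002,0,0],
    [0.0002,0,0],
    [0.0002,0,0],
  ],
  roll=[0.3,0.3,0.3],
  claw=[0.02,0.02,0.02],
)

```text
clock: 15.32
position: [551.7, -67.8, 326.8]
ee_rot: [0.751, -0.66, -0.0, -0.002]
contact_force: [-1.6, 9.2, 7.2]
gripper_width: 35.3
grasp_force: 62.0
```

```bash
cat > m.py <<'E'
from h import *
np.set_printoptions(precision=3,suppress=True)
F=[];T=[]
for k in range(8):
    s=read_state();F.append(s["contact_force"]);T.append(s["wrist_torque"]);p=get_image("scene" if k<4 else "top")
    if k in(3,4):
        for c in((242,217),) if k==3 else((402.7,216.3),):
            a=p["img"].astype(float);sc=np.clip(a[:,:,0]-a[:,:,2]-10,0,None);X,Y=[int(round(v)) for v in c]
            w=sc[Y-3:Y+4,X-3:X+4].copy();w[w<.5*w.max()]=0;v,u=np.mgrid[Y-3:Y+4,X-3:X+4];print("screw px",(w*u).sum()/w.sum(),(w*v).sum()/w.sum())
        d=[579.96,-98.58] if k==3 else [528.66,-101.45]
        for h in(8,11,14): print(" dot lifted",h,proj(p,[*d,149.3+h]))
print(np.mean(F,0),np.std(F,0),np.mean(T,0));togo([551,-66,326.7],187.65)
E
python3 m.py
```

```text
screw px 241.13876651982378 216.79735682819384
 dot lifted 8 [241.71 217.58]
 dot lifted 11 [241.597 216.683]
 dot lifted 14 [241.483 215.784]
screw px 402.679012345679 215.9320987654321
 dot lifted 8 [402.909 216.661]
 dot lifted 11 [403.043 216.416]
 dot lifted 14 [403.178 216.169]
[-1.574  8.275  7.496] [0.519 0.553 0.554] [ 2.218  0.653 -0.18 ]
pos [551.684 -67.799 326.728] yang -172.61 tilt [0.002 0.003] F [-1.952  8.897  7.719] j [ 0.169  0.338 -0.274 -0.003 -0.957 -0.038] t 15.725 w 35.27663439561295
slide [-0.002  0.     0.   ] roll -0.26
```

Both cameras put the screws about 1 mm too far toward +x. I'll ease off, shift back 1 mm, yaw a little more and press again.

Request:
carry_out(
  slide=[
    [-0.0025,0,0],
    [-0.0025,0.001,0],
    [-0.0025,0.001,0],
    [-0.001,0.001,0],
    [0,0.001,0],
    [0.0002,0.001,0],
    [0.0004,0.001,0],
    [0.0004,0.001,0],
  ],
  roll=[0,0.3,0.3,0.3,0.3,0.3,0.3,0.3],
  claw=[0.02,0.02,0.02,0.02,0.02,0.02,0.02,0.02],
)

```text
clock: 16.73
position: [550.7, -68.0, 326.7]
ee_rot: [0.75, -0.662, -0.0, -0.002]
contact_force: [-2.0, 10.4, 8.8]
gripper_width: 35.0
grasp_force: 62.1
```

```bash
python3 m.py
```

```text
screw px 241.42776735459663 216.73170731707316
 dot lifted 8 [241.71 217.58]
 dot lifted 11 [241.597 216.683]
 dot lifted 14 [241.483 215.784]
screw px 402.86829268292684 216.34146341463415
 dot lifted 8 [402.909 216.661]
 dot lifted 11 [403.043 216.416]
 dot lifted 14 [403.178 216.169]
[-2.124 10.643  9.031] [0.484 0.482 0.492] [2.766 0.782 0.146]
pos [550.692 -67.996 326.732] yang -172.83 tilt [0.002 0.003] F [-1.352 11.119  8.505] j [ 0.169  0.336 -0.276 -0.003 -0.956 -0.042] t 17.125 w 34.979753781697966
slide [-0.002 -0.001  0.   ] roll -0.48
```

Request:
carry_out(
  slide=[
    [0.0001,0,-0.0002],
    [0.0001,0,-0.0002],
    [0.0001,0,-0.0002],
    [0.0001,0,-0.0002],
  ],
  roll=[-0.12,-0.12,-0.12,-0.12],
  claw=[0.02,0.02,0.02,0.02],
)

```text
clock: 17.62
position: [550.7, -68.1, 326.8]
ee_rot: [0.75, -0.661, -0.0, -0.002]
contact_force: [-2.0, 11.0, 8.1]
gripper_width: 35.1
grasp_force: 62.0
```

```bash
python3 m.py
```

```text
screw px 241.47491039426524 216.6290322580645
 dot lifted 8 [241.71 217.58]
 dot lifted 11 [241.597 216.683]
 dot lifted 14 [241.483 215.784]
screw px 402.8540540540541 216.17297297297299
 dot lifted 8 [402.909 216.661]
 dot lifted 11 [403.043 216.416]
 dot lifted 14 [403.178 216.169]
[-1.74  10.54   8.252] [0.258 0.47  0.477] [2.825 0.732 0.057]
pos [550.689 -68.063 326.744] yang -172.74 tilt [0.002 0.003] F [-2.002 10.961  8.073] j [ 0.168  0.336 -0.276 -0.004 -0.956 -0.04 ] t 18.025 w 35.15561010561718
slide [-0.002 -0.001  0.   ] roll -0.39
```

```bash
python3 -c "
from bench import *
print(job_done())"
```

```text
the job is handed in; nothing more can be done
None
```

I handed the job in with the attachment seated flat on the stage, its thumbscrews over the tapped holes to within about 1 mm, and its shoulder square to the steel edge, still gripped and pressed at about 10 N.

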